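Lock a texture roller in its decorating cradle with a draw latch

TASK

Lay the terracotta texture roller in the bed of the holding cradle, between the jaws, centred along the bed, and let go of it. Then hook the latch's wire loop down over the far side of the keeper on the sliding jaw, and after that press the red lever all the way down past centre so that the latch draws the jaw shut over the roller and stays locked. Let go of everything and leave the two pots and the glaze jar where they stand.

Things in the scene. Friction and masses are not known exactly. Their poses are not given: they have to be found in the camera images.
- cradle: Holding cradle, fixed: plywood base 220 (x) x 230 (y) x 12 mm. Origin under the base's centre; x is the way the sliding jaw opens, y runs along the roller bed, z up. Fixed jaw on the -x side of the bed, sliding jaw on the +x side; bed centre at y = -45 mm, draw latch beside it at y = +70 mm. Blue jaw lips rise to 66 mm above the table.
- seat (a point): Centre of the roller's axis when it lies in the bed with the jaw shut: 40 mm above the table, axes as the cradle. The bed is two flat rubber rests, top 20 mm above the table. With the jaw open the mouth between the lips is about 45 mm wide, centred 5 mm to +x of this point, and widens upward like a funnel.
- roller: Terracotta texture roller with blue and white rings: plain cylinder 40 mm in diameter, 110 mm long, about 0.22 kg, lying loose on the table; it rolls away if pushed. Origin at its centre, x along its axis (y and z turn as it rolls).
- jaw (a joint): Slide of the sliding jaw, m: 0.010 open (held there by a spring of 12 N, 22 N when shut), about 0 when drawn shut by the latch. Each jaw is two walls 20 mm long, 34 to 54 mm either side of the bed's centre; the 68 mm between them are open for fingers, nothing there is higher than 16 mm above the table.
- keeper (a point): Where the loop's bar sits when hooked: at the +x face of the dark steel keeper post on the sliding jaw, 46 mm above the table, over a ledge at 41 mm. Axes as the cradle; moves with the jaw. The post is 16 mm wide in y, leans 18 degrees to +x, its top is 55 mm above the table and level with this point in x, so the bar must come down 5 mm or more to +x of it.
- bar (a point): Centre of the cross bar of the latch loop: steel rod 7 mm thick, 38 mm long in y, at the end of the loop, 85 mm from the loop's pivot on the lever. The loop's two side rods are 32 mm apart.
- knob (a point): Centre of the yellow thumb disc on the end of the loop: 18 mm in diameter, 14 mm thick along the cradle's y, so it can be pinched across y from above and swivels between the fingers. It stands 26 mm beyond the bar and 12 mm above it when the loop lies level.
- bail (a joint): Angle of the loop about its pivot on the lever, rad. The loop's elevation above the cradle's +x direction is this value minus the lever's. Light friction holds the loop (80 g) when it stands near upright; when nearly level it sinks by its own weight.
- lever (a joint): Lever angle, rad: 0 fully down (lying level, pointing to the cradle's -x), 1.57 upright, larger leaning to +x, at most 2.1. Friction holds it when free. Once hooked, pressing takes up to about 8 N at the red grip; centre is passed at 0.26, after which it is pulled down to 0.
- lever_pivot (a point): Axis of the lever's hinge (along the cradle's y), 46 mm above the table, at x = -45 mm, y = +70 mm in the cradle. The loop's pivot on the lever is 20 mm from this axis: at lever angle q it lies at x = -20 cos(q - 0.26), z = +20 sin(q - 0.26) mm from it.
- lever_tip (a point): End of the lever's red grip, 83 mm from the pivot, mid-width. The grip is 34 mm long, 18 mm wide, 12 mm thick; its face (the upper one when the lever is down) is 10 mm from the plane through the pivot.
- pot_red: Bystander: round terracotta pot with a blue band, 86 mm wide, 70 mm high, origin under its centre. Leave alone.
- pot_blue: Bystander: round blue pot with a terracotta band, 86 mm wide, 70 mm high, origin under its centre. Leave alone.
- glaze_jar: Bystander: glaze jar with green cap, 60 mm wide, 85 mm high, origin under its centre. Leave alone.

How it is judged:
By the outcome, as a careful person would: the job done as asked, in the order asked, and still so for the second after the job is handed in, with the robot touching nothing.
It also fails if it takes over 61 s, if anything falls off the work surface, if the arm or the gripper's body presses on something with over 40 N, if the wrist force passes 120 N, or if a joint passes its speed limit or range.

ROBOT

A 7-joint arm with a two-finger parallel gripper is mounted at the origin on the work surface. World frame = base frame: x ahead of the robot, y to its left, z up, the work surface at z = 0. Lengths are in m, angles in rad, forces in N, time in s.
With the tool pointing down it reaches from about 0.425 to 0.925 m from the base axis. Payload 6.8 kg.
Tool frame: the origin (TCP) lies at the very end of the fingers, on their centre line; the grasp point (between the pads) lies 19 mm behind it; z points along the fingers, y is the direction in which the jaws open and shut (so a half turn about z gives the same grasp; the last joint's range is limited). The gripper opens to 85 mm and grips with 20 to 120 N. Pads are 22 mm wide; open, the fingers measure 114 mm over their backs; the gripper's body (76 mm by 85 mm) begins 54 mm behind the grasp point. The pads swing forward as they close: fully open they stand 13 mm farther back than shut.
Start: joints at [1.079, 0.477, 0.022, 1.555, -0.011, 1.109, -0.083], TCP at [0.253, -0.626, 0.231] pointing down, gripper open.
Joint ranges: [-2.96, 2.96], [-0.34, 2.1], [-1.41, 1.46], [0.24, 2.44], [-1.37, 4.51], [0.17, 1.92], [-2.96, 2.96]. Speed limits (rad/s): [2.39, 2.39, 3.14, 3.14, 3.14, 3.14, 3.14].

INTERFACE

Orientations are given as a unit quaternion [w, x, y, z].
In Python, from workcell import manip, vision, job gives the robot as it stands.
- The arm moves only by the shell command python3 -m handwheel 'ROWS' [FORCE]. ROWS is JSON, a list that holds one entry, the list of rows, each a list of 5 numbers: the finger opening in cm, from 0 to 8.54, then the shift along the tool's x, y, z in cm, then the turn about the tool's z in rad. In form: [[[fingers, tx, ty, tz, spin], ...]]. A call has exactly 8 rows; each row shifts and turns the commanded pose from where the row before left it, along the tool's axes as they then stand; what a row does not reach is not made up. A row lasts 1/12 s, in which the tool goes at most 41.7 mm and 7.16 degrees, less where a joint would pass 70% of its speed; a pose out of reach is approached as far as the arm can. A call is refused whole if a number of a shift passes 4.17 or a number of a turn 0.125, either way. A call with a gripper value outside its range is refused whole. The fingers move at their own pace and stop on an object; FORCE is the grip in N (left out, the last holds). Time passes only in rows, so rows that do not move let the fingers close, or fill a call up. It gives the time, the measured TCP pose, the force and the opening at its end, in the units of the state.
- manip.state(): the state, without advancing time (a new reading comes with each control period).
- vision.snapshot(name): name is "scene" or "top" or "wrist"; returns the picture (384x512x3 uint8, red, green, blue); there is no depth.
- vision.get_calibration(name): a dict with "K" (3x3 intrinsics, pixels), "origin" and "rotation" of the camera in the world. Camera axes: x right, y down, z forward; pixel columns grow to the right and rows downward; lengths in m; the calibration is good to about 2 mm. A picture is of the moment at which its call begins: read the wrist's pose just before it. get_calibration takes no time and is no camera call; for the wrist camera it gives the pose at the moment of the call.
- job.sign_off(): hands the job in, once; it reports no verdict.
The state is a dict: "clock": time; "joint_positions": joint angles; "joint_vel": joint speeds; "joint_efforts": joint torques, N m; "tcp_pos": TCP position; "orientation": TCP orientation; "ft_force": force on the tool from outside, world axes, zero at the start; "wrist_torque": the same for the moment, N m; "opening": finger opening in m.
Only numpy, scipy, OpenCV 4.12 (cv2) and the standard library are available. Lean on these libraries where they do the work, as an engineer would, in place of code of your own. Each camera call takes 0.05 s, during which the arm holds its last target.

## Working session

There is one attempt and no reset: what is moved stays moved. The work goes in short steps, Python scripts to look and compute and a shell command to move; the robot and the scene stay as the last step left them, time stands still between calls to the robot, and variables do not carry over. Pictures are saved under pics/ and viewed, and the job is handed in when it is done.

```bash
ls; mkdir -p pics; python3 - <<'E'
from workcell import manip, vision, job
import cv2
s=manip.state()
for k,v in s.items(): print(k,v)
for n in ("scene","top","wrist"):
    c=vision.get_calibration(n); print(n,c)
    im=vision.snapshot(n); cv2.imwrite(f"pics/{n}0.png",im[:,:,::-1])
E
```

```text
pics
clock 0.0
joint_positions [ 1.07889483  0.47780026  0.02235071  1.55644993 -0.01149061  1.10924321
 -0.08311141]
joint_vel [-0.00092625 -0.00121717 -0.00074043 -0.00066512 -0.0007346  -0.00029222
  0.00026435]
joint_efforts [-9.73539718e-04 -5.96460772e+01  1.60763741e+00 -2.81199574e+01
  1.24432016e-02  9.40080383e-03  2.78248336e-05]
tcp_pos [ 0.25251659 -0.62536953  0.23032644]
orientation [-8.53198943e-04  9.81642659e-01  1.90727305e-01 -2.39526405e-04]
ft_force [-0.149528    0.17767327  0.60522574]
wrist_torque [ 0.00863619 -0.03304076  0.00670877]
opening 0.0852986237892004
scene {'K': array([[435.5455079 ,   0.        , 255.69431538],
       [  0.        , 435.5455079 , 191.96450038],
       [  0.        ,   0.        ,   1.        ]]), 'origin': array([1.12556011, 0.44176171, 0.89105843]), 'rotation': array([-0.14560228,  0.40884005,  0.84415001, -0.31473884])}
top {'K': array([[495.73894542,   0.        , 261.59087848],
       [  0.        , 495.73894542, 187.11231561],
       [  0.        ,   0.        ,   1.        ]]), 'origin': array([ 0.45622505, -0.00794313,  1.36993705]), 'rotation': array([ 0.02706775, -0.70558196,  0.70694232, -0.04066932])}
wrist {'K': array([[270.29563319,   0.        , 255.08130622],
       [  0.        , 270.29563319, 187.73962318],
       [  0.        ,   0.        ,   1.        ]]), 'origin': array([ 0.31436922, -0.60203904,  0.3737478 ]), 'rotation': array([ 0.10855012,  0.82168285, -0.55458733, -0.07407473])}
```

View pics/scene0.png

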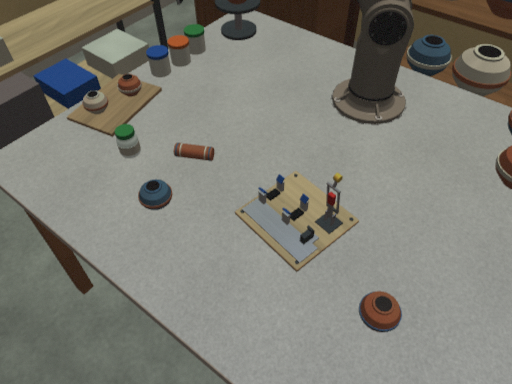

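View pics/top0.png

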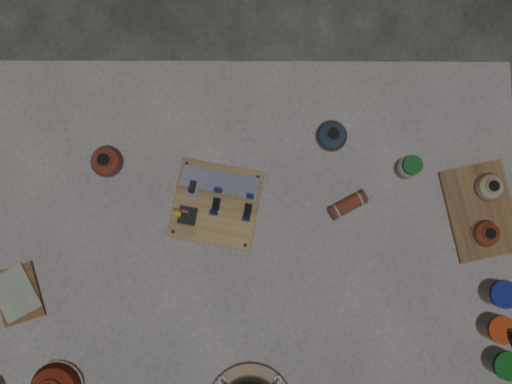

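View pics/wrist0.png

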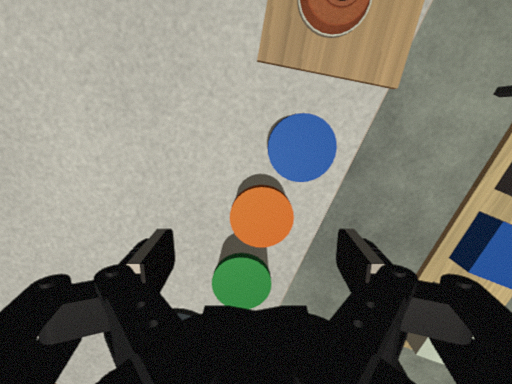

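```bash
cat > h.py <<'E'
import numpy as np, cv2
from scipy.spatial.transform import Rotation as R
from workcell import manip, vision, job
def cal(n):
    c=vision.get_calibration(n); q=c['rotation']
    Rm=R.from_quat([q[1],q[2],q[3],q[0]]).as_matrix()
    return c['K'],np.array(c['origin']),Rm
def ray(c,uv):
    K,o,Rm=c; d=Rm@np.linalg.inv(K)@np.array([uv[0],uv[1],1.]); return o,d/np.linalg.norm(d)
def plane(c,uv,z):
    o,d=ray(c,uv); return o+d*(z-o[2])/d[2]
def proj(c,p):
    K,o,Rm=c; q=K@Rm.T@(np.asarray(p)-o); return q[:2]/q[2]
def tri(obs):
    A=np.zeros((3,3));b=np.zeros(3)
    for c,uv in obs:
        o,d=ray(c,uv);P=np.eye(3)-np.outer(d,d);A+=P;b+=P@o
    x=np.linalg.solve(A,b); return x
def tool():
    s=manip.state(); q=s['orientation']
    return s,np.array(s['tcp_pos']),R.from_quat([q[1],q[2],q[3],q[0]]).as_matrix()
E
python3 - <<'E'
import sys; sys.path.insert(0,'.')
from h import *
for n,(x0,y0,x1,y1) in {"top":(150,110,440,260),"scene":(100,110,370,280)}.items():
    im=cv2.imread(f"pics/{n}0.png")
    c=im[y0:y1,x0:x1]; f=800//(x1-x0+0)
    f=800/(x1-x0); cv2.imwrite(f"pics/{n}0z.png",cv2.resize(c,None,fx=f,fy=f,interpolation=cv2.INTER_CUBIC)); print(f)
im=cv2.imread("pics/top0.png")[145:260,160:275]; cv2.imwrite("pics/topc.png",cv2.resize(im,None,fx=5,fy=5,interpolation=cv2.INTER_CUBIC))
im=cv2.imread("pics/scene0.png")[165:275,230:370]; cv2.imwrite("pics/scc.png",cv2.resize(im,None,fx=5,fy=5,interpolation=cv2.INTER_CUBIC))
E
```

```text
2.7586206896551726
2.962962962962963
```

View pics/topc.png

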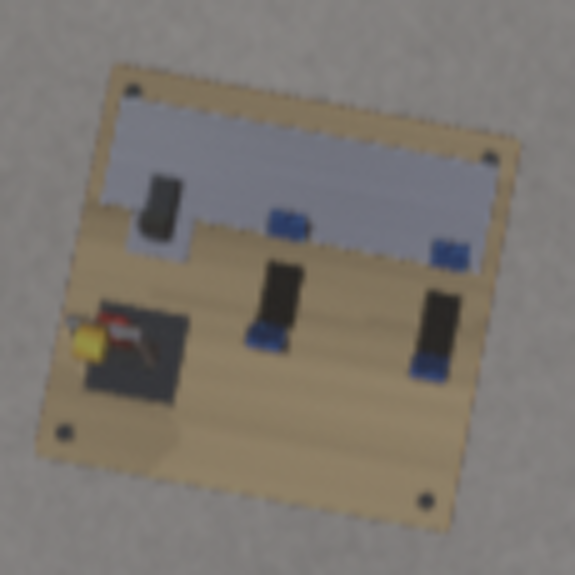

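View pics/scc.png

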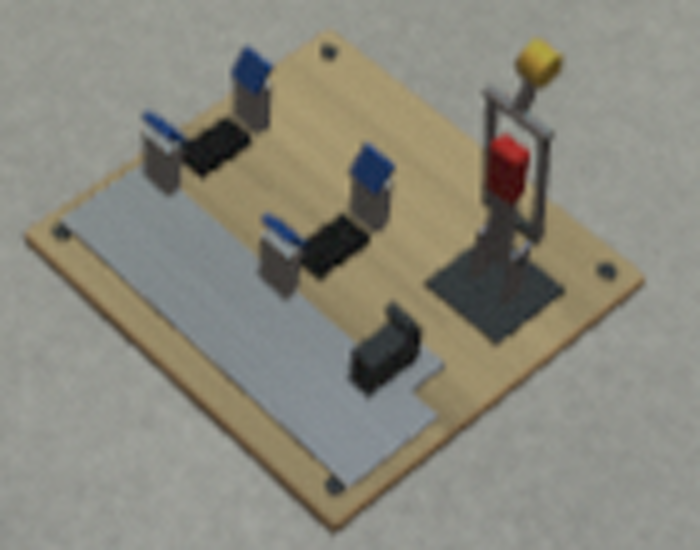

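View pics/top0z.png

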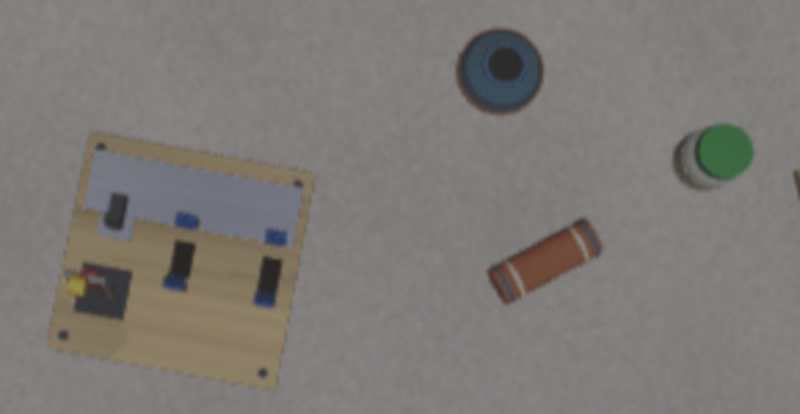

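```bash
python3 - <<'E'
from h import *
ct=cal('top'); cs=cal('scene')
np.set_printoptions(precision=4,suppress=True)
C=np.array([(113,63),(520,135),(450,530),(37,457)])/5+[160,145]
P=np.array([plane(ct,p,0.012) for p in C]); print(P)
print('centre',P.mean(0)); 
ex=(P[0]-P[3]+P[1]-P[2])/2; print('len',np.linalg.norm(ex),np.degrees(np.arctan2(ex[1],ex[0])))
ey=(P[0]-P[1]+P[3]-P[2])/2; print(np.linalg.norm(ey),np.degrees(np.arctan2(-ey[0],ey[1])))
S=np.array([(330,30),(645,282),(335,532),(25,238)])/5+[230,165]
Q=np.array([plane(cs,p,0.012) for p in S]);print(Q,Q.mean(0))
a=Q[2]+Q[3]-Q[0]-Q[1];print(np.degrees(np.arctan2(a[1],a[0])))
# roller mask
for n,c,(x0,y0,x1,y1) in (('top',ct,(320,180,380,225)),('scene',cs,(165,135,225,168))):
    im=cv2.imread(f'pics/{n}0.png')[y0:y1,x0:x1].astype(int)
    hsv=cv2.cvtColor(im.astype(np.uint8),cv2.COLOR_BGR2HSV)
    bg=np.median(im.reshape(-1,3),0)
    m=((hsv[:,:,1]>60)|(np.abs(im-bg).sum(2)>60)).astype(np.uint8)
    m=cv2.morphologyEx(m,cv2.MORPH_OPEN,np.ones((2,2)))
    k=max(cv2.findContours(m,0,2)[0],key=cv2.contourArea)
    r=cv2.minAreaRect(k);b=cv2.boxPoints(r)+[x0,y0];print(n,r,b.round(1).tolist())
    p=np.array([plane(c,u,0.02) for u in b]);print(p,p.mean(0))
s=[((k[0])/5+230,k[1]/5+165) for k in [(540,63),(518,113),(509,165)]]
t=[(k[0]/5+160,k[1]/5+145) for k in [(89,343)]]
print('knob',tri([(ct,t[0]),(cs,s[0])]))
E
```

```text
[[ 0.6688  0.1835  0.012 ]
 [ 0.6287 -0.0411  0.012 ]
 [ 0.4124 -0.0023  0.012 ]
 [ 0.4525  0.222   0.012 ]]
centre [0.5406 0.0905 0.012 ]
len 0.21971086326117165 -10.127545868500814
0.2279935419198271 -10.13839232637961
[[ 0.4147  0.0048  0.012 ]
 [ 0.4598  0.2288  0.012 ]
 [ 0.6725  0.1889  0.012 ]
 [ 0.63   -0.0339  0.012 ]] [0.5443 0.0972 0.012 ]
-10.411349098641775
top ((28.071256637573242, 25.020097732543945), (15.321206092834473, 42.05479049682617), 60.75117111206055) [[326.0, 208.6], [362.7, 188.1], [370.2, 201.4], [333.5, 222.0]]
[[ 0.5268 -0.2099  0.02  ]
 [ 0.5831 -0.3118  0.02  ]
 [ 0.5463 -0.3316  0.02  ]
 [ 0.4903 -0.2298  0.02  ]] [ 0.5366 -0.2708  0.02  ]
scene ((29.569866180419922, 17.475982666015625), (41.16899490356445, 14.538008689880371), 7.594644546508789) [[173.2, 157.0], [175.1, 142.6], [215.9, 148.0], [214.0, 162.4]]
[[ 0.5903 -0.297   0.02  ]
 [ 0.5447 -0.3356  0.02  ]
 [ 0.4884 -0.2258  0.02  ]
 [ 0.5351 -0.1911  0.02  ]] [ 0.5396 -0.2624  0.02  ]
knob [0.507  0.1708 0.176 ]
```

```bash
python3 -m handwheel '[[[8.5,3.6,-2.0,0,0],[8.5,3.6,-2.0,0,0],[8.5,3.6,-2.0,0,0],[8.5,3.6,-2.0,0,0],[8.5,3.6,-2.0,0,0],[8.5,3.6,-2.0,0,0],[8.5,3.6,-2.0,0,0],[8.5,3.6,-2.0,0,0]]]' 40
python3 -m handwheel '[[[8.5,2.5,-1.5,0,-0.12],[8.5,2.5,-1.0,0,-0.12],[8.5,0,0,0,-0.12],[8.5,0,0,0,-0.12],[8.5,0,0,0,-0.12],[8.5,0,0,0,-0.12],[8.5,0,0,0,-0.12],[8.5,0,0,0,-0.12]]]'
cat >> h.py <<'E'
import os
def snap(n,tag):
    c=cal(n); im=vision.snapshot(n)[:,:,::-1].copy()
    cv2.imwrite(f'pics/{tag}.png',im); 
    np.savez(f'pics/{tag}.npz',K=c[0],o=c[1],R=c[2]); return c,im
def lc(tag):
    z=np.load(f'pics/{tag}.npz'); return z['K'],z['o'],z['R']
def to(p,yaw=None):
    s,t,Rm=tool(); d=Rm.T@(np.asarray(p)-t)*100
    y=np.arctan2(Rm[1,0],Rm[0,0])
    print('clock %.2f tcp'%s['clock'],t.round(4),'yaw %.2f'%np.degrees(y),'F',np.round(s['ft_force'],1),'open %.4f'%s['opening'],'tilt',Rm[:,2].round(3))
    print('move cm',d.round(2), '' if yaw is None else 'spin %.3f'%-((np.radians(yaw)-y+np.pi)%(2*np.pi)-np.pi))
E
python3 - <<'E'
from h import *
c,im=snap('wrist','w1'); print(c[1],c[2])
to((.538,-.267,.1),119)
E
```

```text
clock: 0.82
tcp_pos: [0.4606, -0.3679, 0.2312]
orientation: [-0.0, 0.982, 0.191, -0.0]
ft_force: [0.3, -1.2, 0.1]
opening: 0.0849
clock: 1.48
tcp_pos: [0.4943, -0.3255, 0.231]
orientation: [-0.0, 0.781, 0.625, -0.0]
ft_force: [0.8, 0.3, 1.0]
opening: 0.0851
[ 0.50950416 -0.26239226  0.37434078] [[ 9.75529630e-01 -2.12193485e-01 -5.75835606e-02]
 [-2.19867807e-01 -9.41832970e-01 -2.54182620e-01]
 [-2.98199748e-04  2.60623449e-01 -9.65440484e-01]]
clock 1.53 tcp [ 0.4943 -0.3256  0.231 ] yaw 77.73 F [-0.1 -0.8 -0.4] open 0.0852 tilt [-0.001  0.    -1.   ]
move cm [ 6.65  3.04 13.1 ] spin -0.720
```

View pics/w1.png

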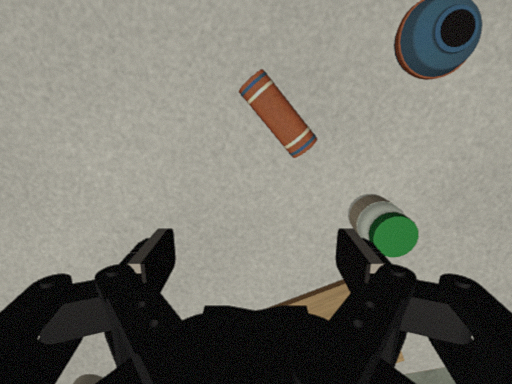

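```bash
cat >> h.py <<'E'
def roller(tag,box,c):
    x0,y0,x1,y1=box
    im=cv2.imread(f'pics/{tag}.png')[y0:y1,x0:x1].astype(int)
    hsv=cv2.cvtColor(im.astype(np.uint8),cv2.COLOR_BGR2HSV)
    bg=np.median(im.reshape(-1,3),0)
    m=((hsv[:,:,1]>60)|(np.abs(im-bg).sum(2)>120)).astype(np.uint8)
    m=cv2.morphologyEx(m,cv2.MORPH_OPEN,np.ones((3,3)))
    k=max(cv2.findContours(m,0,2)[0],key=cv2.contourArea)
    b=cv2.boxPoints(cv2.minAreaRect(k))+[x0,y0]
    p=np.array([plane(c,u,0.02) for u in b])
    d1=p[1]-p[0];d2=p[2]-p[1]
    if np.linalg.norm(d1)>np.linalg.norm(d2): L,w=d1,d2
    else: L,w=d2,d1
    print(b.round(0).tolist(),'centre',p.mean(0).round(4),'len',np.linalg.norm(L).round(4),np.linalg.norm(w).round(4),'ang %.1f'%np.degrees(np.arctan2(L[1],L[0])))
E
python3 - <<'E'
from h import *
roller('w1',(225,55,335,170),lc('w1'))
E
```

```text
[[236.0, 89.0], [261.0, 67.0], [310.0, 126.0], [285.0, 148.0]] centre [ 0.5338 -0.26    0.02  ] len 0.0941 0.0398 ang -60.6
```

```bash
python3 -m handwheel '[[[8.5,3.3,1.5,0,0],[8.5,3.3,1.5,0,-0.12],[8.5,0,0,2,-0.12],[8.5,0,0,3,-0.12],[8.5,0,0,3,-0.12],[8.5,0,0,0,-0.12],[8.5,0,0,0,-0.12],[8.5,0,0,0,0]]]'
python3 - <<'E'
from h import *
c,im=snap('wrist','w2')
to((.538,-.267,.1),119)
print(proj(c,(.538,-.267,.02)),[proj(c,np.array((.538,-.267,.02))+s*.055*np.array([np.cos(np.radians(119.4)),np.sin(np.radians(119.4)),0])) for s in (-1,1)])
E
```

```text
clock: 2.2
tcp_pos: [0.538, -0.2679, 0.1503]
orientation: [-0.001, 0.513, 0.859, 0.0]
ft_force: [-0.3, 0.2, 0.1]
opening: 0.0848
clock 2.25 tcp [ 0.5384 -0.2681  0.1509] yaw 117.99 F [1.1 0.2 0. ] open 0.0850 tilt [-0.001  0.001 -1.   ]
move cm [0.11 0.02 5.09] spin -0.018
[255.50193863 178.39690091] [array([256.45117043, 227.49835834]), array([254.45115599, 124.04246494])]
```

View pics/w2.png

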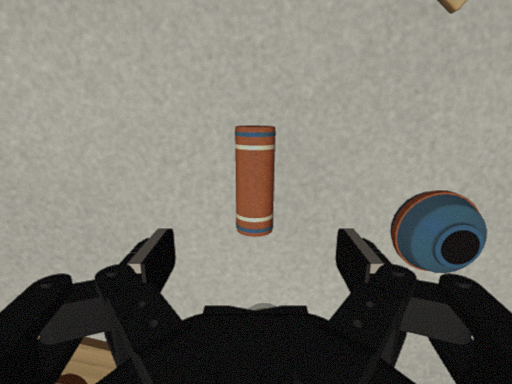

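```bash
python3 -m handwheel '[[[8.5,0,0,3.6,-0.02],[8.5,0,0,3.6,0],[8.5,0,0,3.6,0],[8.5,0,0,3.0,0],[8.5,0,0,0.7,0],[8.5,0,0,0,0],[3,0,0,0,0],[3,0,0,0,0]]]' 40
python3 -m handwheel '[[[3,0,0,0,0],[3,0,0,0,0],[3,0,0,0,0],[3,0,0,0,0],[3,0,0,0,0],[3,0,0,0,0],[3,0,0,0,0],[3,0,0,0,0]]]'
python3 - <<'E'
from h import *
to((.538,-.267,.1),119)
E
```

```text
clock: 2.92
tcp_pos: [0.5404, -0.2686, 0.0086]
orientation: [0.002, 0.505, 0.863, 0.0]
ft_force: [-0.2, -0.2, 0.1]
opening: 0.0634
clock: 3.58
tcp_pos: [0.5397, -0.2688, 0.0084]
orientation: [0.001, 0.505, 0.863, -0.0]
ft_force: [-1.3, 0.5, 7.6]
opening: 0.0384
clock 3.58 tcp [ 0.5397 -0.2688  0.0084] yaw 119.34 F [-1.3  0.5  7.6] open 0.0384 tilt [ 0.003 -0.002 -1.   ]
move cm [ 0.22 -0.05 -9.17] spin 0.006
```

```bash
python3 -m handwheel '[[[5,0,0,0,0],[5,0,0,0,0],[5,0,0,0.3,0],[5,0,0,0.3,0],[5,0,0,0,0],[3,0,0,0,0],[3,0,0,0,0],[3,0,0,0,0]]]' 40
python3 -m handwheel '[[[3,0,0,0,0],[3,0,0,0,0],[3,0,0,0,0],[3,0,0,0,0],[3,0,0,0,0],[3,0,0,0,0],[3,0,0,0,0],[3,0,0,0,0]]]'
python3 - <<'E'
from h import *
to((.538,-.267,.1),119)
E
```

```text
clock: 4.25
tcp_pos: [0.5384, -0.2679, 0.0001]
orientation: [-0.0, 0.505, 0.863, 0.0]
ft_force: [0.4, 0.2, -1.6]
opening: 0.0387
clock: 4.92
tcp_pos: [0.5385, -0.2681, 0.0003]
orientation: [-0.0, 0.505, 0.863, -0.0]
ft_force: [0.3, -0.0, -3.7]
opening: 0.0386
clock 4.92 tcp [ 5.385e-01 -2.681e-01  3.000e-04] yaw 119.39 F [ 0.3 -0.  -3.7] open 0.0386 tilt [-0.  0. -1.]
move cm [ 0.12  0.   -9.97] spin 0.007
```

```bash
python3 -m handwheel '[[[3,0,0,-2,0],[3,0,0,-4,0],[3,0,0,-4,0],[3,0,0,-4,0],[3,0,0,-4,0],[3,3,1.6,-2,0],[3,3,1.6,0,0],[3,3,1.6,0,0]]]' 60
python3 -m handwheel '[[[3,3,1.6,0,0],[3,3,1.6,0,0],[3,3,1.6,0,0.115],[3,3,0,0,0.115],[3,0,0,0,0.115],[3,0,0,0,0.115],[3,0,0,0,0.115],[3,0,0,0,0.115]]]'
python3 - <<'E'
from h import *
c,im=snap('wrist','w3'); snap('top','t3')
to((.5344,.0496,.2),79.8)
E
```

```text
clock: 5.58
tcp_pos: [0.5371, -0.1656, 0.2025]
orientation: [0.002, 0.505, 0.863, 0.0]
ft_force: [-0.5, 1.0, -2.3]
opening: 0.038
clock: 6.25
tcp_pos: [0.522, -0.0362, 0.2003]
orientation: [0.0, 0.768, 0.64, -0.0]
ft_force: [-0.4, -1.0, -2.6]
opening: 0.0387
clock 6.35 tcp [ 0.522  -0.0363  0.2003] yaw 79.81 F [-0.4  0.2 -3. ] open 0.0386 tilt [-0. -0. -1.]
move cm [ 8.67 -0.3   0.03] spin 0.000
```

View pics/w3.png

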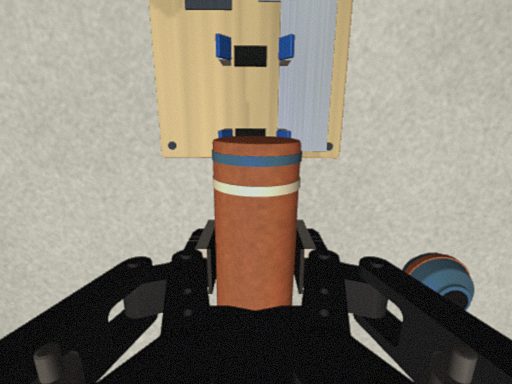

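```bash
python3 - <<'E'
from h import *
np.set_printoptions(precision=4,suppress=True)
c=lc('w3')
A,B=plane(c,(162,157),.012),plane(c,(340,157),.012)
print(A,B,np.linalg.norm(B-A),np.degrees(np.arctan2(*(B-A)[1::-1])))
im=cv2.imread('pics/w3.png')[0:165,150:350]; cv2.imwrite('pics/w3c.png',cv2.resize(im,None,fx=4,fy=3.6,interpolation=cv2.INTER_CUBIC))
ex=(B-A)/np.linalg.norm(B-A); ey=np.array([-ex[1],ex[0],0]); O=(A+B)/2+.115*ey; print('O',O)
for n,uv,z in [('restL',(234,46),.02),('restR',(267,46),.02),('restB',(250,67),.02),('lipLtop',(223,35),.066),('lipRtop',(287,35),.066)]:
    p=plane(c,uv,z); print(n,p,(p-O)@ex,(p-O)@ey)
to((.5344,.0496,.2),79.8)
E
```

```text
[ 0.4126 -0.0012  0.012 ] [ 0.6285 -0.0411  0.012 ] 0.21949302120124542 -10.461184991201106
O [0.5414 0.092  0.012 ]
restL [0.5252 0.1025 0.02  ] -0.017884159118532958 0.00740138910204053
restR [0.5605 0.096  0.02  ] 0.017964779969276402 0.007404761585332484
restB [0.5384 0.0786 0.02  ] -0.000605765826644394 -0.013682478297010704
lipLtop [0.5184 0.1027 0.066 ] -0.024606201124469793 0.006379857067814613
lipRtop [0.5765 0.092  0.066 ] 0.03446844104651472 0.006385906936048137
clock 6.35 tcp [ 0.522  -0.0363  0.2003] yaw 79.81 F [-0.4  0.2 -3. ] open 0.0386 tilt [-0. -0. -1.]
move cm [ 8.67 -0.3   0.03] spin 0.000
```

View pics/w3c.png

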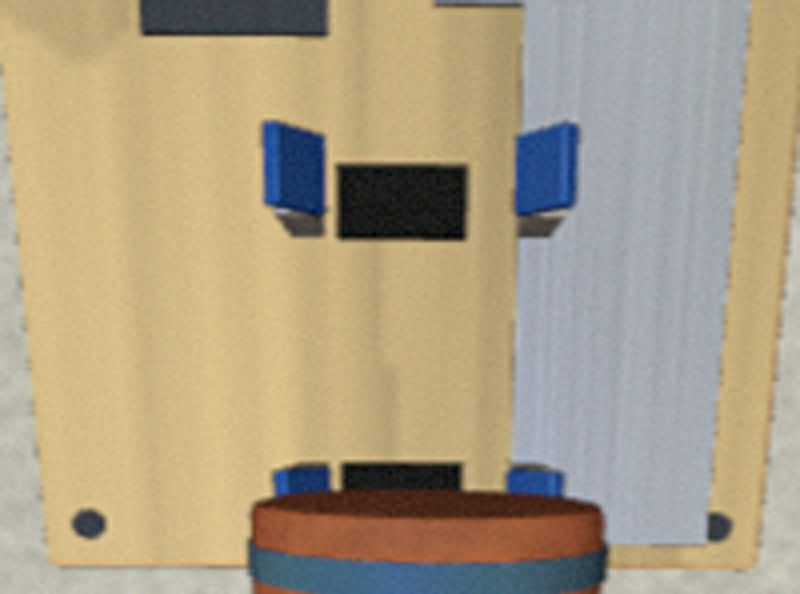

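```bash
python3 - <<'E'
from h import *
c=lc('w3'); s,t,Rm=tool()
for uv,z in (((256.5,143.6),.24),((256.5,136),.20)):
    print(uv,Rm.T@(plane(c,uv,z)-t)*1000)
for x in (215,298): print(Rm.T@(plane(c,(x,200),.22)-t)*1000)
a=np.radians(-10.3);ex=np.array([np.cos(a),np.sin(a),0]);ey=np.array([-np.sin(a),np.cos(a),0]);O=np.array([.5414,.092,0])
p=O+.005*ex-.045*ey;print(p); p[2]=.12
to(p,79.7)
E
```

```text
(256.5, 143.6) [ 54.4032778    1.57960118 -39.7089203 ]
(256.5, 136) [54.261095    1.7951559   0.29111745]
[ 25.61089109 -18.31955181 -19.6965104 ]
[ 25.41770691  21.49989495 -19.69979282]
[0.53827333 0.04683116 0.        ]
clock 6.35 tcp [ 0.522  -0.0363  0.2003] yaw 79.81 F [-0.4  0.2 -3. ] open 0.0386 tilt [-0. -0. -1.]
move cm [8.47 0.13 8.03] spin 0.002
```

```bash
python3 -m handwheel '[[[3,3,0,0,0],[3,3,0,0,0],[3,2.45,0,0,0],[3,0,0,3,0],[3,0,0,3,0],[3,0,0,2,0],[3,0,0,0,0],[3,0,0,0,0]]]'
python3 - <<'E'
from h import *
snap('wrist','w4'); 
for n in('top','scene'): c,im=snap(n,n+'4')
im=cv2.imread("pics/top4.png")[145:260,160:275]; cv2.imwrite("pics/topc4.png",cv2.resize(im,None,fx=5,fy=5,interpolation=cv2.INTER_CUBIC))
im=cv2.imread("pics/scene4.png")[145:275,230:370]; cv2.imwrite("pics/scc4.png",cv2.resize(im,None,fx=5,fy=4.5,interpolation=cv2.INTER_CUBIC))
to((.53827,.04683,.027),79.7)
E
```

```text
clock: 7.02
tcp_pos: [0.5365, 0.0466, 0.1198]
orientation: [-0.001, 0.766, 0.643, -0.001]
ft_force: [0.8, -0.7, -2.1]
opening: 0.0386
clock 7.17 tcp [0.5386 0.0469 0.122 ] yaw 79.90 F [-0.2 -0.3 -2.7] open 0.0384 tilt [ 0.003  0.    -1.   ]
move cm [-0.02 -0.05  9.5 ] spin 0.003
```

View pics/w4.png

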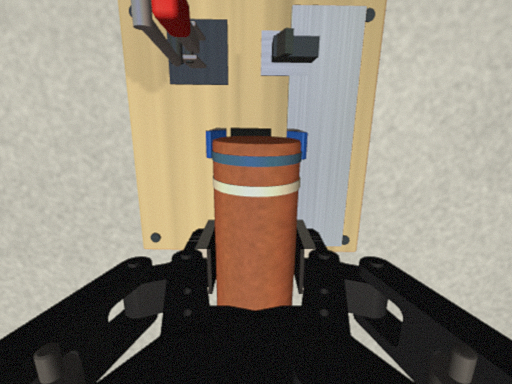

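View pics/scc4.png

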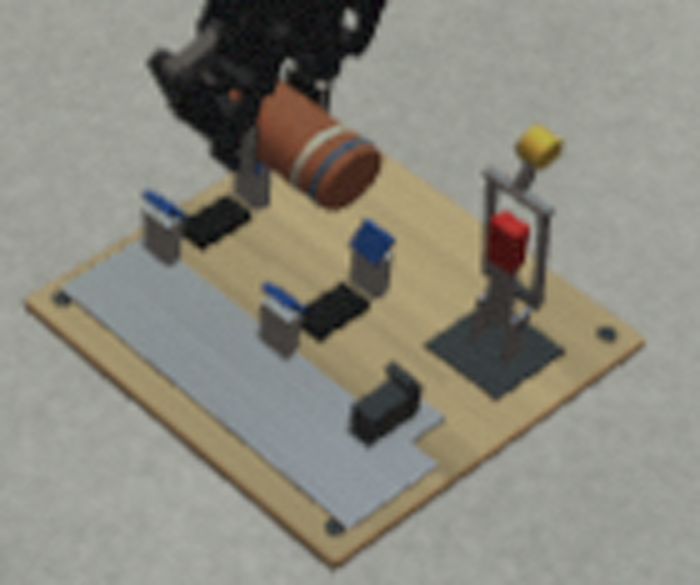

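View pics/topc4.png

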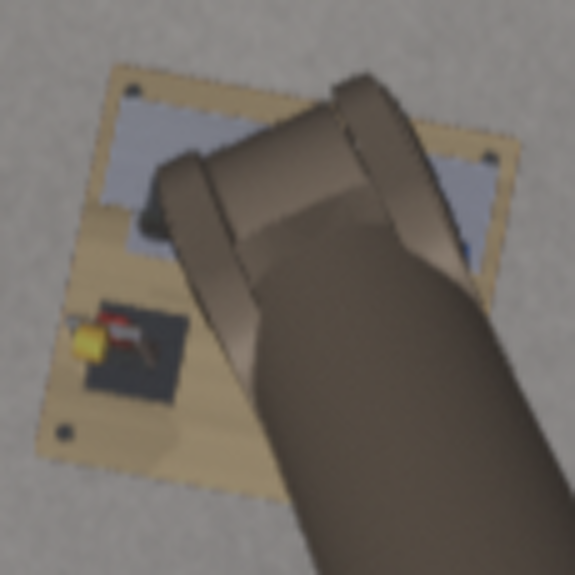

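```bash
python3 - <<'E'
from h import *
c=lc('w4')
A,B=plane(c,(143.5,249.5),.012),plane(c,(357,249.5),.012)
e=(B-A)/np.linalg.norm(B-A);ey=np.array([-e[1],e[0],0]);O=(A+B)/2+.115*ey
s,t,Rm=tool();print(A,B,np.linalg.norm(A-B),O,np.degrees(np.arctan2(e[1],e[0])),(t-O)@ey,(t-O)@e)
E
python3 -m handwheel '[[[3,0,0,2.5,0],[3,0,0,2.5,0],[3,0,0,2,0],[3,0,0,1,0],[3,0,0,1,0],[3,0,0,0.8,0],[3,0,0,0,0],[3,0,0,0,0]]]'
python3 - <<'E'
from h import *
to((.53827,.04683,.020),79.7)
E
```

```text
[ 0.41232279 -0.00119475  0.012     ] [ 0.62800875 -0.03910828  0.012     ] 0.2189928436366733 [0.54007535 0.09311193 0.012     ] -9.969667696882823 -0.04577414629558855 0.0064991551766222155
clock: 7.83
tcp_pos: [0.5377, 0.0469, 0.0228]
orientation: [0.0, 0.767, 0.642, 0.0]
ft_force: [0.4, -0.3, -2.2]
opening: 0.0382
clock 7.83 tcp [0.5377 0.0469 0.0228] yaw 79.87 F [ 0.4 -0.3 -2.2] open 0.0382 tilt [ 0.001  0.    -1.   ]
move cm [0.01 0.06 0.28] spin 0.003
```

```bash
python3 -m handwheel '[[[3,0,0,0.2,0],[3,0,0,0,0],[4.6,0,0,0,0],[5,0,0,0,0],[6,0,0,0,0],[6,0,0,0,0],[6.5,0,0,0,0],[6.5,0,0,0,0]]]'
python3 -m handwheel '[[[6.5,0,0,-1,0],[6.5,0,0,-2,0],[6.5,0,0,-3,0],[6.5,0,0,-4,0],[6.5,0,0,-4,0],[6.5,0,0,-4,0],[6.5,0,0,-4,0],[6.5,0,0,0,0]]]'
python3 - <<'E'
from h import *
snap('wrist','w5'); c,im=snap('scene','scene5')
im=im[165:275,230:370]; cv2.imwrite("pics/scc5.png",cv2.resize(im,None,fx=5,fy=5,interpolation=cv2.INTER_CUBIC))
to((.53827,.04683,.020),79.7)
E
```

```text
clock: 8.5
tcp_pos: [0.5373, 0.0468, 0.0205]
orientation: [0.0, 0.767, 0.642, 0.0]
ft_force: [-0.1, -1.3, -1.0]
opening: 0.0651
clock: 9.17
tcp_pos: [0.5413, 0.0481, 0.2493]
orientation: [0.004, 0.767, 0.642, 0.006]
ft_force: [1.6, 1.0, -0.3]
opening: 0.065
clock 9.27 tcp [0.5381 0.0469 0.2429] yaw 79.85 F [-0.2 -0.5 -1. ] open 0.0654 tilt [ 0.005  0.    -1.   ]
move cm [-0.03 -0.09 22.29] spin 0.003
```

View pics/w5.png

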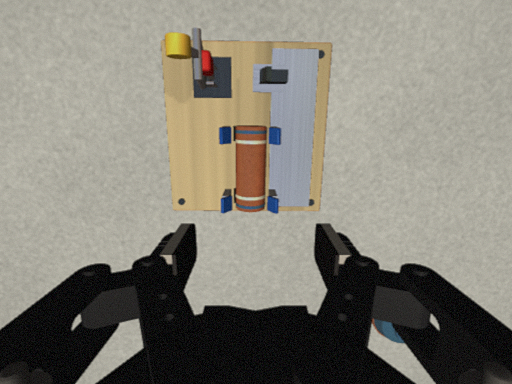

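View pics/scc5.png

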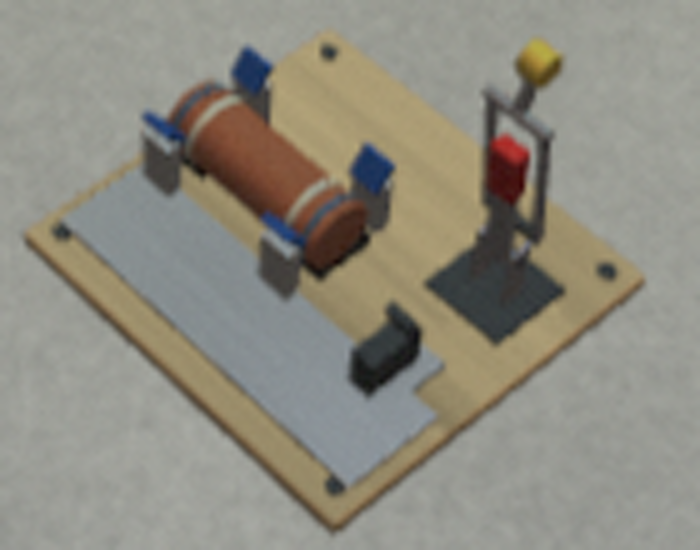

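```bash
python3 - <<'E'
from h import *
im=cv2.imread('pics/w5.png')[20:110,155:335]; cv2.imwrite('pics/w5c.png',cv2.resize(im,None,fx=4.4,fy=4.4,interpolation=cv2.INTER_CUBIC))
for t in('w5','scene5','top0'):
    im=cv2.imread(f'pics/{t}.png');hsv=cv2.cvtColor(im,cv2.COLOR_BGR2HSV)
    m=cv2.inRange(hsv,(20,120,80),(34,255,255)); n,l,st,ce=cv2.connectedComponentsWithStats(m)
    print(t,[(st[i,:5].tolist(),ce[i].round(1).tolist()) for i in range(1,n) if st[i,4]>15])
    m=cv2.inRange(hsv,(0,170,90),(5,255,255))|cv2.inRange(hsv,(176,170,90),(180,255,255)); n,l,st,ce=cv2.connectedComponentsWithStats(m)
    print('red',[(st[i,:5].tolist(),ce[i].round(1).tolist()) for i in range(1,n) if st[i,4]>15])
E
```

```text
w5 [([165, 33, 26, 26, 605], [177.4, 45.5])]
red [([202, 50, 9, 22, 178], [205.8, 60.7])]
scene5 [([334, 173, 8, 9, 49], [337.4, 177.2])]
red [([328, 193, 7, 5, 24], [331.4, 194.9])]
top0 [([175, 210, 6, 7, 38], [177.5, 213.2])]
red []
```

View pics/w5c.png

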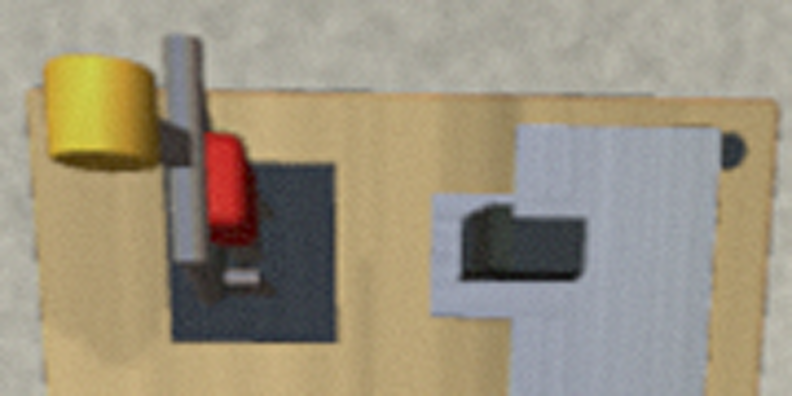

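```bash
cat >> h.py <<'E'
a=np.radians(-10.15);EX=np.array([np.cos(a),np.sin(a),0]);EY=np.array([-np.sin(a),np.cos(a),0]);O=np.array([.5408,.0923,0])
def cr(p): p=np.asarray(p)-O; return np.array([p@EX,p@EY,p[2]])*1000
def wo(c): c=np.asarray(c)/1000.; return O+EX*c[0]+EY*c[1]+np.array([0,0,c[2]])
def yplane(c,uv,y=70.):
    o,d=ray(c,uv); oc=cr(o); dc=np.array([d@EX,d@EY,d[2]]); return oc+dc*(y-oc[1])/dc[1]
E
python3 - <<'E'
from h import *
np.set_printoptions(precision=1,suppress=True)
w=lc('w5');s=lc('scene5');t=cal('top')
for n,(aa,b,c) in {'knob':((177.6,45.5),(337.6,177.4),(177.8,213.4)),}.items():
    print(n,cr(tri([(w,aa),(s,b)])),cr(tri([(w,aa),(t,c)])),cr(tri([(t,c),(s,b)])),cr(tri([(w,aa),(s,b),(t,c)])))
    print(yplane(w,aa),yplane(s,b))
f=lambda x,y:(x/4.4+155-.5,y/4.4+20-.5)
print('scene bar', yplane(s,(518/5+229.5,113/5+164.5)))
print('bar w5 centre',yplane(w,f(184,150)), 'scene redtop', yplane(s,(509/5+229.5,147/5+164.5)),yplane(s,(508/5+229.5,192/5+164.5)))
print('keeper post top', cr(plane(w,f(490,213),.055)),cr(plane(w,f(510,243),.055)),cr(plane(w,f(585,218),.041)),cr(plane(w,f(582,275),.041)))
print('baseplate',[cr(plane(w,f(*p),.012)) for p in((172,342),(338,342),(28,90),(777,100))])
E
```

```text
knob [-46.5  70.6 176.2] [-46.3  70.8 175. ] [-46.4  71.  176.9] [-46.3  70.7 176.5]
[-45.7  70.  177.3] [-48.5  70.  174.6]
scene bar [-38.2  70.  149.7]
bar w5 centre [-37.4  70.  151.2] scene redtop [-36.1  70.  127.6] [-42.1  70.   90. ]
keeper post top [24.3 74.6 55. ] [29.7 67.2 55. ] [51.2 75.6 41. ] [50.8 60.9 41. ]
baseplate [array([-69.7,  45. ,  12. ]), array([-19.4,  45. ,  12. ]), array([-107. ,  113.9,   12. ]), array([109.8, 112. ,  12. ])]
```

```bash
python3 -m handwheel '[[[5,0,0,0,0.121],[5,0,0,0,0.121],[5,0,0,0,0.121],[5,0,0,0,0.121],[5,0,0,0,0.121],[5,0,0,0,0.121],[5,0,0,0,0.121],[5,0,0,0,0.121]]]' 25
python3 -m handwheel '[[[4,0,0,0,0.121],[4,0,0,0,0.121],[4,0,0,0,0.121],[4,0,0,0,0.121],[4,0,0,0,0.121],[4,0,0,0,0],[4,0,0,0,0],[4,0,0,0,0]]]' 25
python3 - <<'E'
from h import *
k=wo((-46.4,70.6,230)); print(k); to(k,-10.15)
E
```

```text
clock: 9.93
tcp_pos: [0.5359, 0.0465, 0.2387]
orientation: [-0.0, 0.978, 0.208, -0.002]
ft_force: [-0.2, -0.9, -1.2]
opening: 0.05
clock: 10.6
tcp_pos: [0.5366, 0.0467, 0.2395]
orientation: [0.0, 0.996, -0.088, -0.001]
ft_force: [-0.7, 0.1, -0.5]
opening: 0.0401
[0.50756771 0.16997197 0.23      ]
clock 10.60 tcp [0.5366 0.0467 0.2395] yaw -10.06 F [-0.7  0.1 -0.5] open 0.0401 tilt [-0.002 -0.    -1.   ]
move cm [ -5.01 -11.63   0.95] spin 0.002
```

```bash
python3 -m handwheel '[[[4,-1.2,-2.9,0,0],[4,-1.2,-2.9,0,0],[4,-1.2,-2.9,0,0],[4,-1.4,-2.9,0.5,0],[4,0,0,0.4,0],[4,0,0,0,0],[4,0,0,0,0],[4,0,0,0,0]]]' 25
python3 - <<'E'
from h import *
snap('wrist','w6');k=wo((-46.4,70.6,164)); print(k); to(k,-10.15)
E
```

```text
clock: 11.27
tcp_pos: [0.5091, 0.1682, 0.2312]
orientation: [0.0, 0.996, -0.09, -0.0]
ft_force: [-0.4, 0.0, 0.1]
opening: 0.04
[0.50756771 0.16997197 0.164     ]
clock 11.32 tcp [0.5092 0.1682 0.2313] yaw -10.37 F [-0.2 -0.   0.5] open 0.0400 tilt [ 0.    -0.001 -1.   ]
move cm [-0.19 -0.15  6.73] spin -0.004
```

View pics/w6.png

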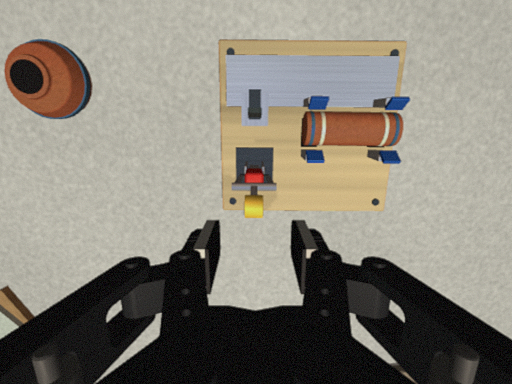

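```bash
python3 - <<'E'
from h import *
np.set_printoptions(precision=1,suppress=True)
im=cv2.imread('pics/w6.png');hsv=cv2.cvtColor(im,cv2.COLOR_BGR2HSV)
m=cv2.inRange(hsv,(20,120,80),(34,255,255)); n,l,st,ce=cv2.connectedComponentsWithStats(m)
i=1+np.argmax(st[1:,4]);print(st[i],ce[i])
c=lc('w6');s,t,Rm=tool()
p=plane(c,ce[i],.1765);print(Rm.T@(p-t)*1000,cr(p))
p=plane(c,(254.5,103),.055);print('post',cr(p))
print('triang', cr(tri([(c,ce[i]),(lc('w5'),(177.6,45.5))])),cr(tri([(c,ce[i]),(lc('scene5'),(337.6,177.4))])))
E
```

```text
[244 195  20  23 417] [253.4 206.2]
[-1.6 -0.4 54.8] [-46.1  69.5 176.5]
post [35.1 68.4 55. ]
triang [-45.1  69.5 179.4] [-47.1  70.  175.3]
```

```bash
python3 -m handwheel '[[[4,-0.18,-0.17,2,0],[4,0,0,2,0],[4,0,0,1.5,0],[4,0,0,1.2,0],[4,0,0,0,0],[4,0,0,0,0],[3,0,0,0,0],[2.4,0,0,0,0]]]' 25
python3 - <<'E'
from h import *
snap('wrist','w7');c,im=snap('scene','scene7');
im=im[120:250,270:390]; cv2.imwrite("pics/scc7.png",cv2.resize(im,None,fx=5,fy=4.5,interpolation=cv2.INTER_CUBIC))
k=wo((-46.4,70.6,164)); print(k); to(k,-10.15)
E
```

```text
clock: 11.98
tcp_pos: [0.5081, 0.1717, 0.1654]
orientation: [-0.0, 0.996, -0.09, 0.001]
ft_force: [-0.6, 0.2, -0.1]
opening: 0.0242
[0.50756771 0.16997197 0.164     ]
clock 12.08 tcp [0.5078 0.1718 0.1652] yaw -10.28 F [ 0.4  0.1 -0.3] open 0.0238 tilt [ 0.002  0.001 -1.   ]
move cm [0.01 0.19 0.12] spin -0.002
```

View pics/w7.png

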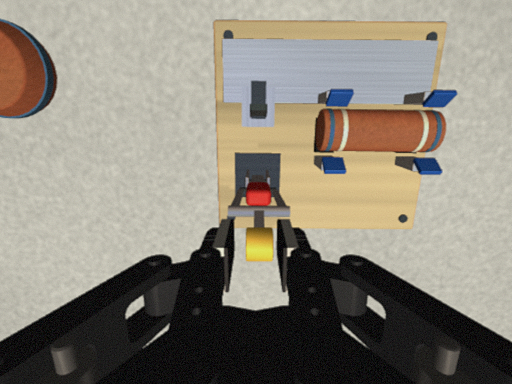

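View pics/scc7.png

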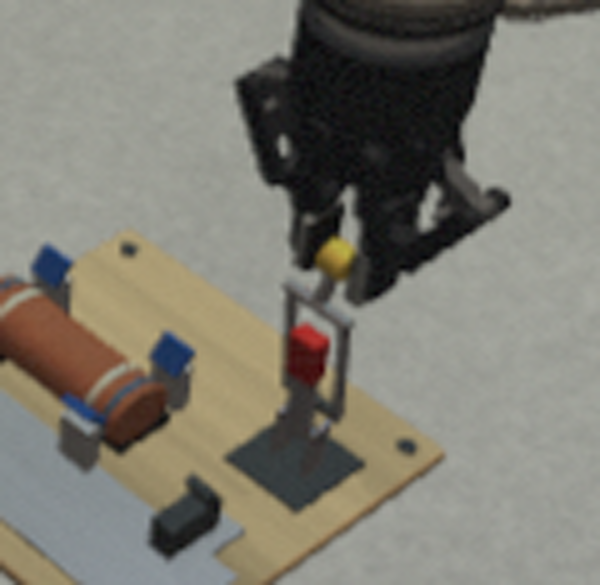

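```bash
python3 -m handwheel '[[[2.2,0,0.1,0,0],[1.8,0,0,0,0],[1.2,0,0,0,0],[1,0,0,0,0],[1,0,0,0,0],[1,0,0,0,0],[1,0,0,0,0],[1,0,0,0,0]]]' 30
python3 - <<'E'
from h import *
np.set_printoptions(precision=1,suppress=True)
c,im=snap('wrist','w8');s,t,Rm=tool();print('tcp cr',cr(t))
hsv=cv2.cvtColor(im,cv2.COLOR_BGR2HSV)
m=cv2.inRange(hsv,(20,120,80),(34,255,255)); n,l,st,ce=cv2.connectedComponentsWithStats(m)
i=1+np.argmax(st[1:,4]);print(st[i],ce[i]); print(Rm.T@(plane(c,ce[i],.1765)-t)*1000)
to(wo((-46.4,70.6,164)),-10.15)
E
```

```text
clock: 12.75
tcp_pos: [0.5073, 0.1702, 0.1647]
orientation: [0.0, 0.996, -0.09, 0.0]
ft_force: [-1.5, -2.4, 5.6]
opening: 0.0129
tcp cr [-46.7  70.8 164.7]
[242 227  28  34 909] [255.2 243.9]
[  0.2   1.  -11.8]
clock 12.80 tcp [0.5 0.2 0.2] yaw -10.31 F [-0.9 -3.3  5.9] open 0.0135 tilt [ 0. -0. -1.]
move cm [0.  0.  0.1] spin -0.003
```

View pics/w8.png

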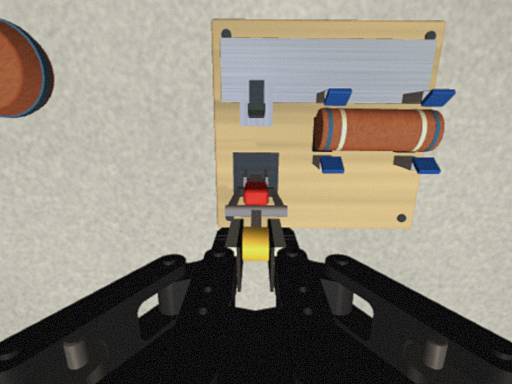

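```bash
python3 -m handwheel '[[[1,1.16,0.06,0,0],[1,1.16,0.18,0,0]]]' 2>&1 | head -3; python3 -m handwheel '[[[1,2.32,0,0.24,0],[1,2.22,0,0.72,0],[1,2.02,0,1.17,0],[1,1.74,0,1.56,0],[1,1.37,0,1.89,0],[1,0.95,0,2.13,0],[1,0,0,0,0],[1,0,0,0,0]]]'
python3 - <<'E'
from h import *
np.set_printoptions(precision=1,suppress=True)
s,t,Rm=tool();print('tcp cr',cr(t),s['ft_force'],s['opening'])
c,im=snap('wrist','w9');c,im=snap('scene','scene9')
im=im[120:250,270:390]; cv2.imwrite("pics/scc9.png",cv2.resize(im,None,fx=5,fy=4.5,interpolation=cv2.INTER_CUBIC))
E
```

```text
invalid input
clock: 13.47
tcp_pos: [0.6123, 0.1502, 0.0858]
orientation: [0.001, 0.996, -0.09, -0.0]
ft_force: [2.3, -4.2, -0.6]
opening: 0.0133
tcp cr [60.2 69.6 85.8] [ 2.3 -4.2 -0.6] 0.01333435235704524
```

View pics/w9.png

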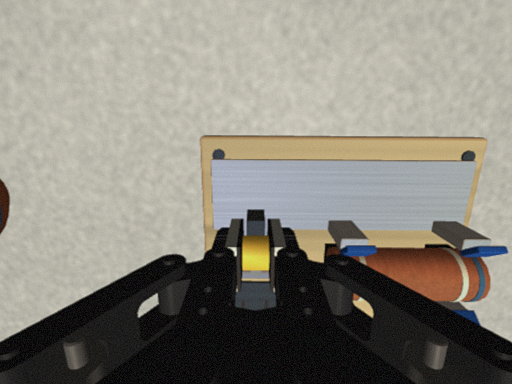

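View pics/scc9.png

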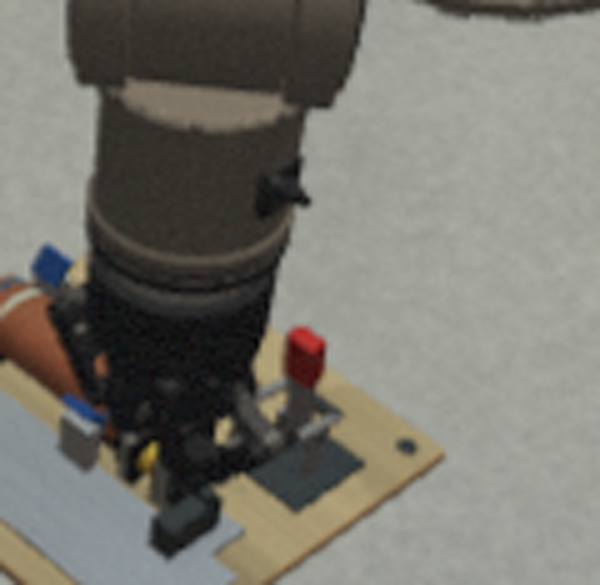

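```bash
python3 -m handwheel '[[[1,0.4,0,0.9,0],[1,0.3,0,0.9,0],[1,0.1,0,0.8,0],[1,0,0,0,0],[1,0,0,0,0],[1,0,0,0,0],[1,0,0,0,0],[1,0,0,0,0]]]'
python3 - <<'E'
from h import *
np.set_printoptions(precision=1,suppress=True)
s,t,Rm=tool();print('tcp cr',cr(t),s['ft_force'],s['opening'])
c,im=snap('wrist','w10')
im=im[180:330,180:340]; cv2.imwrite("pics/w10c.png",cv2.resize(im,None,fx=4,fy=4,interpolation=cv2.INTER_CUBIC))
E
```

```text
clock: 14.23
tcp_pos: [0.6184, 0.1493, 0.0615]
orientation: [0.001, 0.996, -0.09, -0.001]
ft_force: [-2.1, -5.8, -0.4]
opening: 0.0136
tcp cr [66.3 69.8 61.5] [-2.1 -5.8 -0.4] 0.013628235836851185
```

View pics/w10c.png

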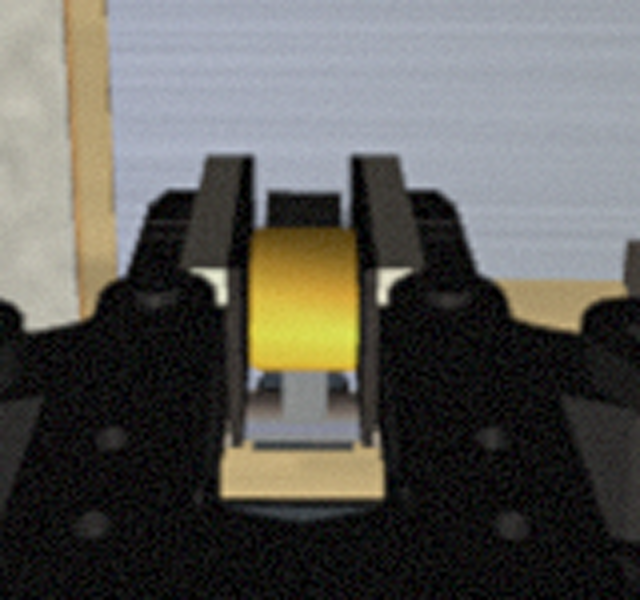

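```bash
python3 -m handwheel '[[[1,0,0,0.5,0],[1,0,0,0.5,0],[1,-0.05,0,0.5,0],[1,-0.05,0,0.5,0],[1,0,0,0.2,0],[1,0,0,0,0],[1,0,0,0,0],[1,0,0,0,0]]]'
python3 - <<'E'
from h import *
np.set_printoptions(precision=1,suppress=True)
s,t,Rm=tool();print('tcp cr',cr(t),s['ft_force'],s['opening'])
c,im=snap('wrist','w11');c,im=snap('scene','scene11')
im=im[120:250,270:390]; cv2.imwrite("pics/scc11.png",cv2.resize(im,None,fx=5,fy=4.5,interpolation=cv2.INTER_CUBIC))
E
```

```text
clock: 14.95
tcp_pos: [0.6185, 0.1493, 0.0401]
orientation: [0.001, 0.996, -0.09, 0.0]
ft_force: [0.8, -6.8, 1.0]
opening: 0.0133
tcp cr [66.5 69.8 40.1] [ 0.8 -6.8  1. ] 0.013258735316292746
```

View pics/scc11.png

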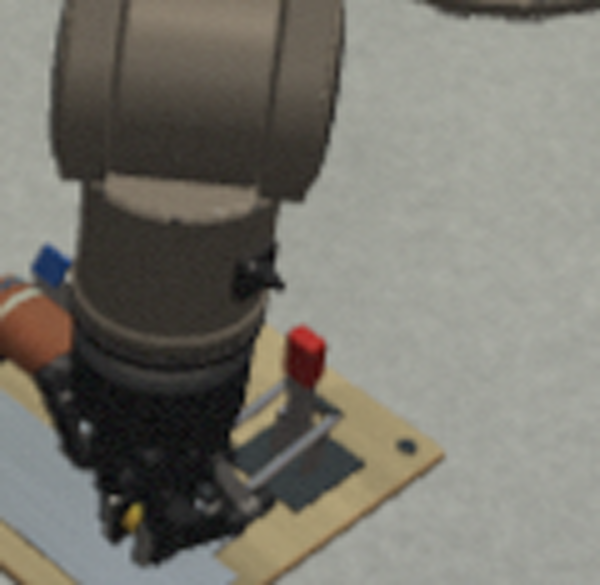

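```bash
python3 -m handwheel '[[[1,0,0.05,0.1,0],[1.6,0,0,0,0],[2.2,0,0,0,0],[3,0,0,0,0],[3,0,0,0,0],[3,0,0,-0.5,0],[3,0,0,-1.5,0],[3,0,0,-3,0]]]'
python3 -m handwheel '[[[3,0,0,-4,0],[3,0,0,-4,0],[3,0,0,-3,0],[2,-2,0,-2,0],[1,-3,0,0,0],[0,-2,0,0,0],[0,0,0,0,0],[0,0,0,0,0]]]'
python3 - <<'E'
from h import *
np.set_printoptions(precision=1,suppress=True)
s,t,Rm=tool();print('tcp cr',cr(t),s['ft_force'],s['opening'])
c,im=snap('wrist','w12');c,im=snap('scene','scene12')
im=im[120:250,250:370]; cv2.imwrite("pics/scc12.png",cv2.resize(im,None,fx=5,fy=4.5,interpolation=cv2.INTER_CUBIC))
E
```

```text
clock: 15.72
tcp_pos: [0.6157, 0.1499, 0.0858]
orientation: [0.001, 0.996, -0.089, -0.003]
ft_force: [0.8, 0.5, -1.0]
opening: 0.0301
clock: 16.38
tcp_pos: [0.5488, 0.1633, 0.219]
orientation: [-0.0, 0.996, -0.089, 0.0]
ft_force: [-0.7, -0.4, 0.2]
opening: 0.0001
tcp cr [ -4.7  71.3 219. ] [-0.7 -0.4  0.2] 0.0001255632871924743
```

View pics/scc12.png

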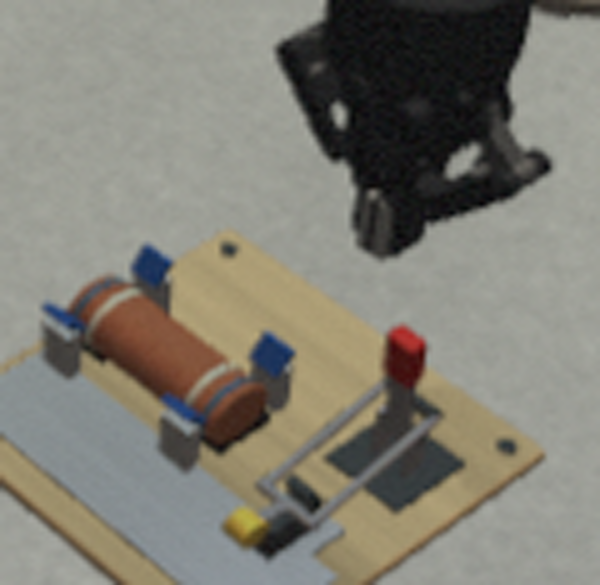

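View pics/w12.png

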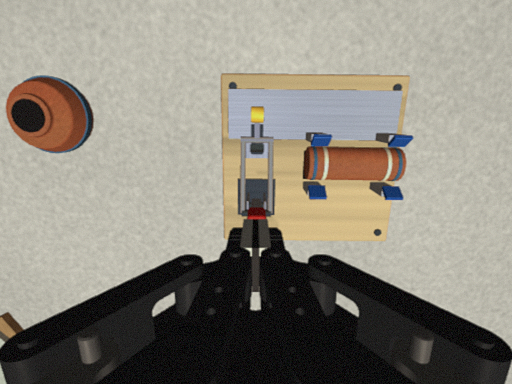

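```bash
python3 - <<'E'
from h import *
np.set_printoptions(precision=1,suppress=True)
c=lc('scene12')
for p in ((405,332),(398,350),(425,345),(408,388)): print(p,yplane(c,(p[0]/5+249.5,p[1]/4.5+119.5),70))
c=lc('w12'); print('red w12',yplane(c,(257,211),70),'bar',cr(plane(c,(257,139),.045)),'knob',cr(plane(c,(257.5,115),.05)))
E
python3 -m handwheel '[[[0,1.2,0.1,2,0],[0,0,0,3,0],[0,0,0,3,0],[0,0,0,2.3,0],[0,0,0,0,0],[0,0,0,0,0],[0,0,0,0,0],[0,0,0,0,0]]]' 40
python3 - <<'E'
from h import *
np.set_printoptions(precision=1,suppress=True)
s,t,Rm=tool();print('tcp cr',cr(t),s['ft_force'],s['opening'])
c,im=snap('wrist','w13');c,im=snap('scene','scene13')
im=im[120:250,250:370]; cv2.imwrite("pics/scc13.png",cv2.resize(im,None,fx=5,fy=4.5,interpolation=cv2.INTER_CUBIC))
E
```

```text
(405, 332) [-32.6  70.  132.6]
(398, 350) [-29.9  70.  120.5]
(425, 345) [-50.7  70.  108. ]
(408, 388) [-44.3  70.   77.5]
red w12 [ 47.8  70.  323.7] bar [35.1 68.1 45. ] knob [62.  67.6 50. ]
clock: 17.15
tcp_pos: [0.5627, 0.16, 0.1171]
orientation: [-0.001, 0.996, -0.09, 0.001]
ft_force: [0.5, 0.3, 0.6]
opening: 0.0005
tcp cr [  9.6  70.5 117.1] [0.5 0.3 0.6] 0.00048099169281568704
```

View pics/scc13.png

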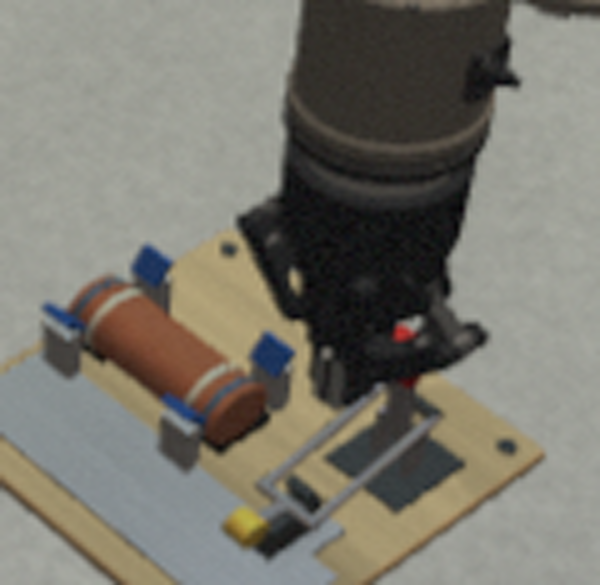

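View pics/w13.png

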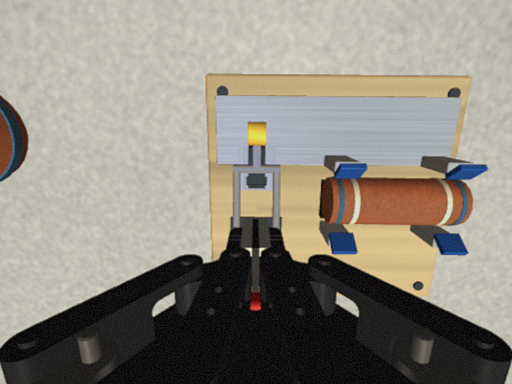

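```bash
python3 -m handwheel '[[[0,-1.76,0,0.6,0],[0,-1.4,0,-0.1,0],[0,-1.4,0,0,0],[0,-1.4,0,0,0],[0,-1.3,0,0.3,0],[0,-1.2,0,0.6,0],[0,0,0,0,0],[0,0,0,0,0]]]' 40
python3 - <<'E'
from h import *
np.set_printoptions(precision=1,suppress=True)
s,t,Rm=tool();print('tcp cr',cr(t),s['ft_force'],s['opening'])
c,im=snap('wrist','w14');c,im=snap('scene','scene14')
im=im[120:250,250:370]; cv2.imwrite("pics/scc14.png",cv2.resize(im,None,fx=5,fy=4.5,interpolation=cv2.INTER_CUBIC))
E
```

```text
clock: 17.92
tcp_pos: [0.4783, 0.1749, 0.1022]
orientation: [-0.0, 0.996, -0.089, 0.001]
ft_force: [0.8, 0.2, 1.3]
opening: -0.0004
tcp cr [-76.1  70.3 102.2] [0.8 0.2 1.3] -0.00038250237467488195
```

View pics/scc14.png

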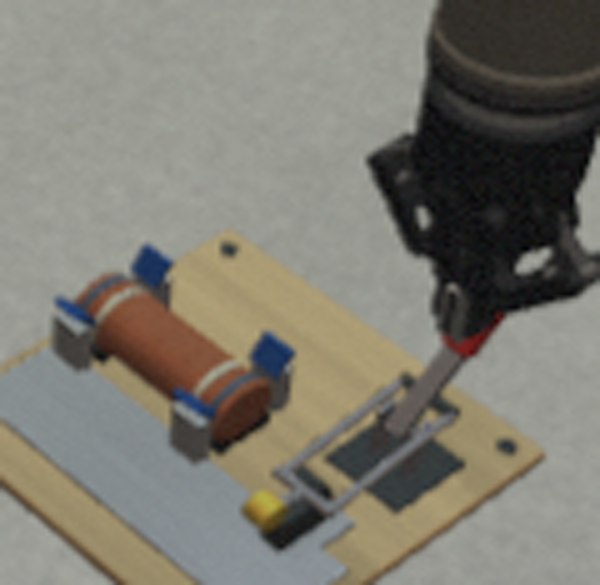

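View pics/w14.png

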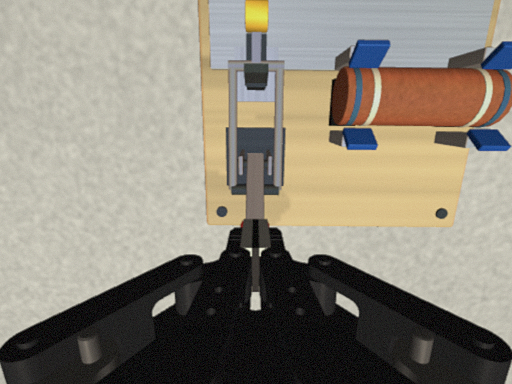

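```bash
python3 -m handwheel '[[[0,-1,0,1.0,0],[0,-0.9,0,1.2,0],[0,-0.6,0,1.2,0],[0,-0.3,0,1.2,0],[0,0,0,0.4,0],[0,0,0,0,0],[0,0,0,0,0],[0,0,0,0,0]]]' 40
python3 - <<'E'
from h import *
np.set_printoptions(precision=1,suppress=True)
s,t,Rm=tool();print('tcp cr',cr(t),s['ft_force'],s['opening'])
c,im=snap('wrist','w15');c,im=snap('scene','scene15')
im=im[120:250,250:370]; cv2.imwrite("pics/scc15.png",cv2.resize(im,None,fx=5,fy=4.5,interpolation=cv2.INTER_CUBIC))
E
```

```text
clock: 18.68
tcp_pos: [0.4508, 0.1799, 0.0551]
orientation: [0.001, 0.996, -0.09, 0.001]
ft_force: [-16.0, -5.8, 51.6]
opening: 0.0001
tcp cr [-104.    70.4   55.1] [-16.   -5.8  51.6] 5.877587004230173e-05
```

View pics/scc15.png

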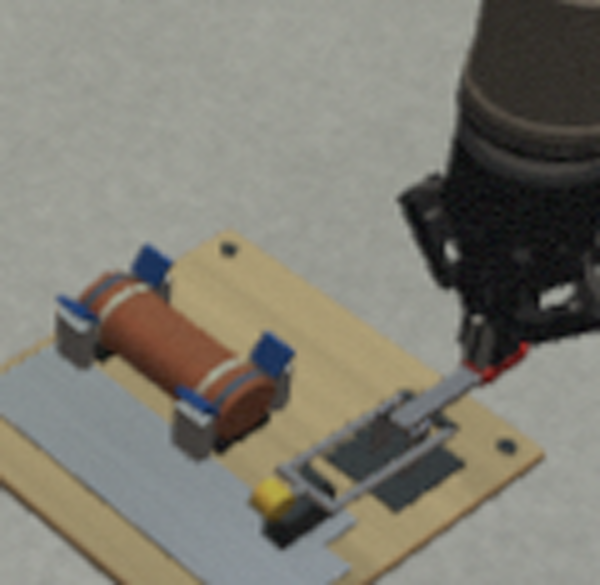

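```bash
python3 -m handwheel '[[[0,0,0,-0.5,0],[0,0,0,-1,0],[0,0,0,-3,0],[0,0,0,-4,0],[0,0,0,-4,0],[0,0,0,-4,0],[0,0,0,0,0],[0,0,0,0,0]]]'
python3 - <<'E'
from h import *
np.set_printoptions(precision=1,suppress=True)
s,t,Rm=tool();print('tcp cr',cr(t),s['ft_force'],s['opening'],s['clock'])
c,im=snap('wrist','w16');c,im=snap('scene','scene16')
im=im[120:250,250:370]; cv2.imwrite("pics/scc16.png",cv2.resize(im,None,fx=5,fy=4.5,interpolation=cv2.INTER_CUBIC))
E
```

```text
clock: 19.45
tcp_pos: [0.4522, 0.1801, 0.2192]
orientation: [-0.001, 0.996, -0.09, 0.003]
ft_force: [-0.7, -0.4, -0.3]
opening: -0.0001
tcp cr [-102.7   70.9  219.2] [-0.7 -0.4 -0.3] -0.00013213179727425347 19.45
```

View pics/scc16.png

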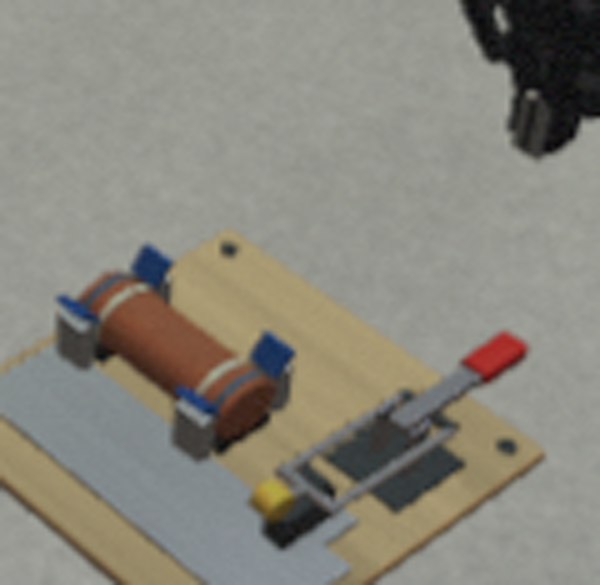

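View pics/w16.png

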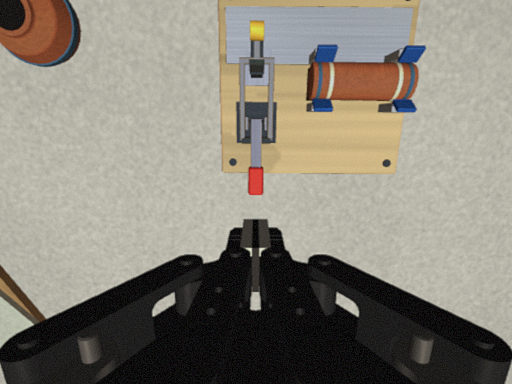

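```bash
python3 - <<'E'
from h import *
np.set_printoptions(precision=1,suppress=True)
w=lc('w16');s=lc('scene16');ce={}
for t in('w16','scene16'):
    im=cv2.imread(f'pics/{t}.png');hsv=cv2.cvtColor(im,cv2.COLOR_BGR2HSV)
    m=cv2.inRange(hsv,(0,190,110),(4,255,255))|cv2.inRange(hsv,(176,190,110),(180,255,255)); n,l,st,c=cv2.connectedComponentsWithStats(m)
    i=1+np.argmax(st[1:,4]);print(t,st[i],c[i]);ce[t]=c[i]
    im=im[10:200,210:440] if t=='w16' else im
    if t=='w16': cv2.imwrite('pics/w16c.png',cv2.resize(im,None,fx=3.4,fy=3.1,interpolation=cv2.INTER_CUBIC))
print('red',cr(tri([(w,ce['w16']),(s,ce['scene16'])])))
for uv in ((308,82),(418,80)): print(cr(plane(w,uv,.06)),cr(plane(w,uv,.04)))
E
```

```text
w16 [249 168  14  27 162] [255.2 178.8]
scene16 [345 195   9   9  26] [348.7 198.7]
red [-108.8   71.6   53.6]
[-2.1 14.5 60. ] [ 0.2 10.9 40. ]
[  -0.6 -100.4   60. ] [   1.8 -111.6   40. ]
```

View pics/w16c.png

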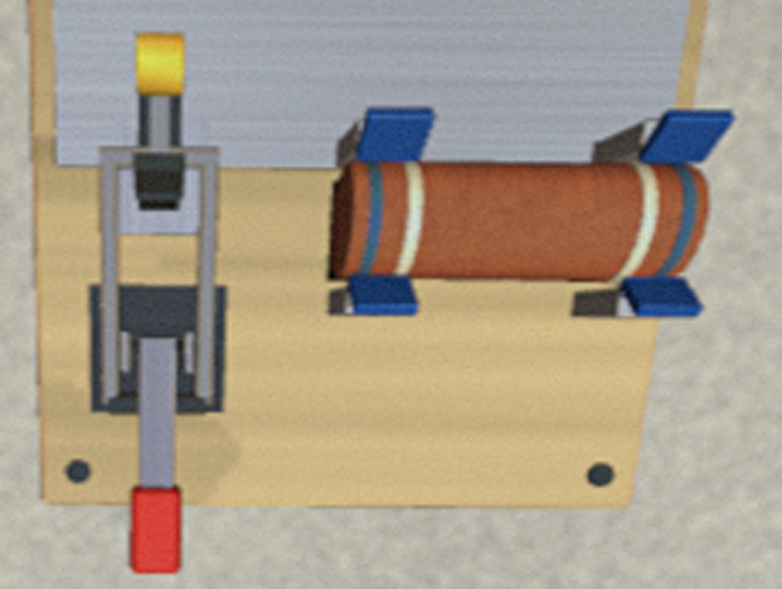

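```bash
python3 - <<'E'
from h import *
s=manip.state();print(s['clock'],s['ft_force'],s['joint_vel'].round(3) if hasattr(s['joint_vel'],'round') else s['joint_vel'])
print(job.sign_off())
E
```

```text
19.55 [-0.29634857 -0.53143201 -0.07115569] [-0.005  0.024  0.002  0.022  0.002 -0.002 -0.003]
the job is handed in; nothing more can be done
None
```

The job is done and handed in at about 19.6 s of the 61 s allowed; I got no verdict back. I laid the roller in the bed and let go of it. I then hooked the wire loop over the far side of the keeper and pressed the red lever down until it stopped.

**Last checks, made after I let go and raised the gripper clear:**
- **Lever:** it stayed down, with the red grip at about z = 54 mm, close to the 56 mm expected at angle 0. The jaw is shut on the roller.
- **Roller:** it lies centred at about y = −45 mm along the bed. One of its ends was only roughly located.
- **Robot:** it was touching nothing (under 1 N at the wrist) and nearly still when I handed in.
- **Bystanders:** I steered clear of the pots and jar. The red pot stands in the final wrist picture, but I did not measure any of the three again.

**What went wrong or disagreed:**
- **Roller grip:** the first grasp was too high, so I opened the fingers, went lower and gripped again.
- **Lever press:** it reached about 52 N upward on the fingertips at the stop, below the 120 N wrist limit.
- **Cameras:** the "top" and "scene" views differed by 4–8 mm on positions. I trusted the wrist camera, which agreed with "top" on the cradle; for the roller I used a spot between the two views, which the wrist pictures bore out.
- **Refused command:** one call had too few rows and was rejected without moving anything.

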